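# Bring the day-label printer back into service after a roll change

## Task

A fresh roll has been dropped into the label printer on the prep table. Only pushing and pressing with closed fingertips, and lifting nothing, push its open cover down until the catch clicks and holds it shut, then switch the power rocker on by pressing its near end, and then press the large oblong feed key fully down for a moment and let it come up, so that the first label runs out. Do it in that order, leave the small round pause key alone, do not shove the printer about, and leave the cups, the ramekin and the other things where they stand.

Things in the scene. Friction and masses are not known exactly. Their poses are not given: they have to be found in the camera images.
- printer: grey label printer, loose on rubber feet (2.3 kg), 190 mm wide (y), 202 deep (x from -105 front to +97 back), 114 tall when shut. Origin: on the worktop under its middle; x points front to back, y left as one faces it, z up. The front 75 mm is a level control deck at z 84 mm with rocker, feed key and pause key from left to right; behind it lies the roll bay under a rear-hinged cover.
- cover (a joint): hinge angle of the cover, rad: 0 shut, grows as the near edge lifts (0.75 to 1.1 at the start, stop 1.35). A spring lifts it; pushing the near edge down takes 3 to 5 N, also over the last 12 mm, where a catch yields and snaps over it. Pressed down to its stop it is held, at 0.01 to 0.03 rad; let go before that it rises again.
- cover_hinge (a point): point on the hinge line (along the printer's y) of the cover, at the back of the printer: printer frame x 89, y 0, z 91 mm. Fixed to the printer.
- cover_press (a point): spot with four thin ribs on the cover's outer (top) face, mid-width, 19 mm in from its near edge; moves with the cover, a 122 x 188 mm plate. Open, this face looks up and back, so push it over and down in an arc: at angle q it is at x = 89 - 99 cos q + 23 sin q, z = 91 + 99 sin q + 23 cos q mm (printer frame). Shut, the cover ends at x -29 mm, 30 mm above the deck.
- rocker (a joint): angle of the power rocker, rad: 0 off (near end up), 0.34 on (near end down). An over-centre spring snaps it to one stop or the other; it takes about 4 N on the end and stays where it has snapped.
- rocker_near_end (a point): top of the near (front) end of the power rocker, a 47 x 26 mm see-saw, long side front to back, at the left of the deck; moves with it, 14 mm above the deck when off, 7 mm when on. It lies 19 mm in front of the pivot, 4 mm from the end's edge. Press here, off the far half, which rises as it snaps.
- feed (a joint): travel of the feed key, m: 0 up, 0.004 fully down; springs back. Fully down takes 3.6 N.
- feed_top (a point): centre of the top of the feed key: the large oblong key, 36 mm wide (printer y) by 20 mm deep, in the middle of the deck; its top stands 7.5 mm above the deck and moves straight down.
- pause (a joint): travel of the pause key, m: 0 up, 0.004 fully down; springs back. Not to be pressed.
- pause_top (a point): centre of the top of the pause key: the small round key, 18 mm across, at the right of the deck, 58 mm from the feed key. Not to be pressed.
- deli_a: white plastic deli cup, 97 mm across, 78 mm tall, standing close beside the printer, left or right of it. Origin: centre of its underside. To be left alone.
- deli_b: white plastic deli cup, 97 mm across, 103 mm tall, standing close beside the printer, on the other side. Origin: centre of its underside. To be left alone.
- ramekin_a: small fluted ramekin, 82 mm across, 42 mm tall, well to the right of the printer. Origin: centre of its underside. To be left alone.
- pen_1: marker pen lying on the worktop, 135 mm long, 17 mm thick, well to the right of the printer. Origin: under its middle. To be left alone.

How it is judged:
By the outcome, as a careful person would: the job done as asked, in the order asked, and still so for the second after the job is handed in, with the robot touching nothing.
It also fails if it takes over 53 s, if anything falls off the work surface, if the arm or the gripper's body presses on something with over 40 N, if the wrist force passes 120 N, or if a joint passes its speed limit or range.

## Robot

A 6-joint arm with a two-finger parallel gripper is mounted at the origin on a cart in front of the work surface, level with it; the furniture and walls round the work are solid. World frame = base frame: x ahead of the robot, y to its left, z up, the work surface at z = 0. Lengths are in m, angles in rad, forces in N, time in s.
With the tool pointing down it reaches from about 0.375 to 0.975 m from the base axis. Payload 3.8 kg.
Tool frame: the origin (TCP) lies where the fingers leave the gripper's body, on its centre line; the fingertips stand 73 mm ahead of it and the grasp point (between the pads) lies 54 mm ahead of it; y points along the fingers, z is the direction in which the jaws open and shut, and the axes are right-handed (so a half turn about y gives the same grasp; the last joint's range is limited). The gripper opens to 85 mm and grips with 20 to 120 N. Pads are 22 mm wide; open, the fingers measure 114 mm over their backs; the gripper's body (76 mm by 85 mm) begins 54 mm behind the grasp point. The pads swing forward as they close: fully open they stand 13 mm farther back than shut.
Start: joints at [-1.25, 0.264, 1.604, -0, 1.274, -0.037], TCP at [0.236, -0.632, 0.304] pointing down, gripper open.
Joint ranges: [-2.63, 2.63], [-0.94, 2.18], [0.31, 2.57], [-1.31, 4.45], [0, 2.66], [-2.55, 2.55]. Speed limits (rad/s): [2.57, 2.57, 3.14, 3.14, 3.14, 3.14].

## Interface

Orientations are given as a unit quaternion [w, x, y, z].
In Python, from rig import * gives the robot as it stands. The module is installed in compiled form; this text tells all that it offers.
- The arm moves only by the shell command python3 -m crank 'ROWS' [OPENING] [FORCE]. ROWS is JSON, a list of rows, each a list of 2 entries, a list of its own where there are three numbers: the shift along the tool's x, y, z in m, then the turn, a rotation vector about the tool's x, y, z in rad. A call has exactly 5 rows; each row shifts and turns the pose as measured when the row begins, along the tool's axes as they then stand; what a row does not reach is not made up. A row lasts 1/8 s, in which the tool goes at most 62.5 mm and 10.7 degrees, less where a joint would pass 70% of its speed; a pose out of reach is approached as far as the arm can. A call is refused whole if a number of a shift passes 0.0625 or a number of a turn 0.188, either way. A call with a gripper value outside its range is refused whole. OPENING is the closure, from -1 (fully open) to 1 (shut), set as the call begins (- or left out, the last holds). The fingers move at their own pace and stop on an object; FORCE is the grip in N (left out, the last holds). Time passes only in rows, so rows that do not move let the fingers close, or fill a call up. It gives the time, the measured TCP pose, the force and the opening at its end, in the units of the state.
- read_state(): the state, without advancing time (a new reading comes with each control period).
- camera(name): name is "side" or "top"; returns the picture (384x512x3 uint8, blue, green, red); there is no depth.
- camera_params(name): a dict with "camera_matrix" (3x3 intrinsics, pixels), "R" (3x3) and "t" (3): a world point X has camera coordinates R X + t. Camera axes: x right, y down, z forward; pixel columns grow to the right and rows downward; lengths in m; the calibration is good to about 2 mm. A picture is of the moment at which its call begins. camera_params takes no time and is no camera call.
- hand_in(): hands the job in, once; it reports no verdict.
The state is a dict: "t": time; "qpos": joint angles; "dq": joint speeds; "joint_efforts": joint torques, N m; "ee_pos": TCP position; "orientation": TCP orientation; "wrist_force": force on the tool from outside, world axes, zero at the start; "wrist_torque": the same for the moment, N m; "gripper_width": finger opening in m.
Only numpy, scipy, OpenCV 4.12 (cv2) and the standard library are available. Lean on these libraries where they do the work, as an engineer would, in place of code of your own. Each camera call takes 0.05 s, during which the arm holds its last target.

## Working session

There is one attempt and no reset: what is moved stays moved. The work goes in short steps, Python scripts to look and compute and a shell command to move; the robot and the scene stay as the last step left them, time stands still between calls to the robot, and variables do not carry over. Pictures are saved under pics/ and viewed, and the job is handed in when it is done.

```bash
mkdir -p pics; python3 - <<'E'
from rig import *
import cv2,numpy as np
s=read_state();print({k:np.round(v,3).tolist() for k,v in s.items()})
for n in("side","top"):
    cv2.imwrite(f"pics/{n}0.png",camera(n));p=camera_params(n)
    print(n,np.round(p["camera_matrix"],1).tolist(),np.round(p["R"],4).tolist(),np.round(p["t"],4).tolist(),np.round(-np.array(p["R"]).T@np.array(p["t"]),3))
E
```

```text
{'t': 0.0, 'qpos': [-1.25, 0.265, 1.605, 0.0, 1.274, -0.037], 'dq': [0.001, 0.001, 0.001, -0.001, 0.001, 0.001], 'joint_efforts': [0.001, -51.512, -36.731, 0.0, 0.013, 0.0], 'ee_pos': [0.236, -0.632, 0.303], 'orientation': [0.126, -0.126, 0.697, -0.695], 'wrist_force': [-0.694, 0.638, 0.172], 'wrist_torque': [0.106, -0.022, -0.026], 'gripper_width': 0.085}
side [[442.8, 0.0, 246.6], [0.0, 442.8, 185.7], [0.0, 0.0, 1.0]] [[0.8991, -0.4372, -0.0215], [-0.261, -0.4961, -0.8281], [0.3514, 0.7502, -0.5602]] [-0.6033, 0.0649, 1.2363] [ 0.125 -1.159  0.733]
top [[472.9, 0.0, 252.0], [0.0, 472.9, 182.7], [0.0, 0.0, 1.0]] [[-0.0197, -0.9998, -0.0069], [-0.9972, 0.0201, -0.0721], [0.0722, 0.0055, -0.9974]] [-0.2735, 0.5304, 1.2533] [ 0.433 -0.291  1.286]
```

View pics/side0.png

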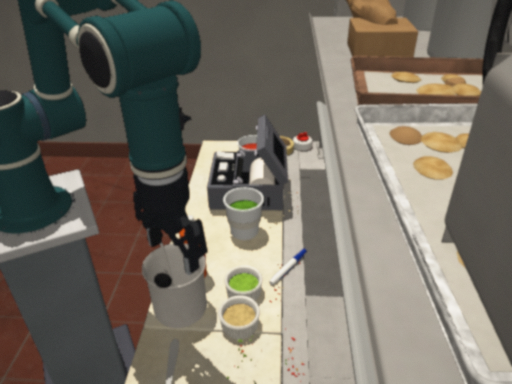

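View pics/top0.png

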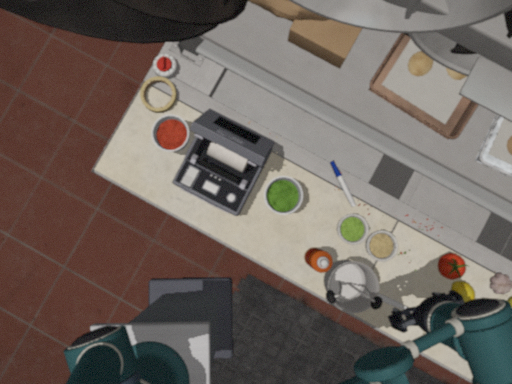

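```bash
python3 - <<'E'
import cv2
a=cv2.imread("pics/top0.png")[90:230,140:310];cv2.imwrite("pics/topz.png",cv2.resize(a,None,fx=4,fy=4,interpolation=cv2.INTER_CUBIC))
a=cv2.imread("pics/side0.png")[105:255,190:330];cv2.imwrite("pics/sidez.png",cv2.resize(a,None,fx=4,fy=4,interpolation=cv2.INTER_CUBIC))
E
```

```text
(no output)
```

View pics/topz.png

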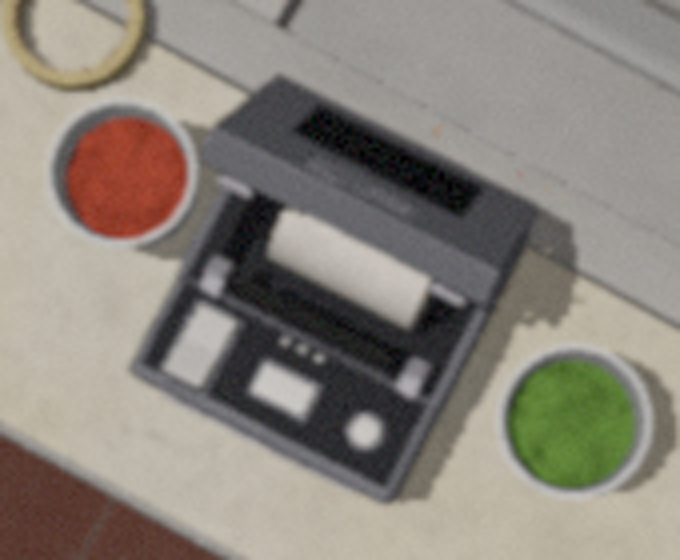

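View pics/sidez.png

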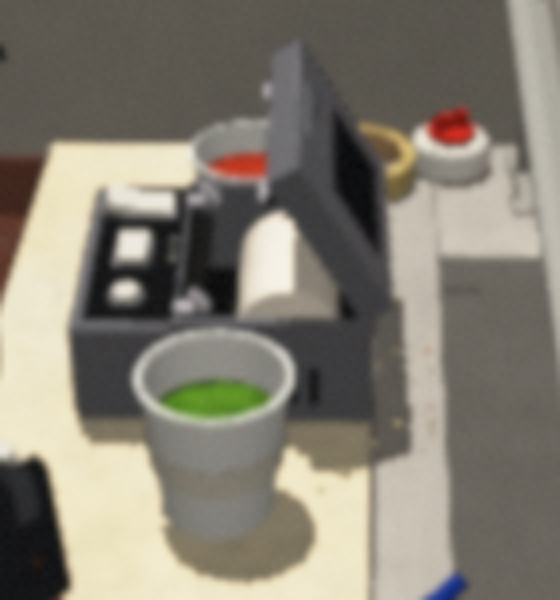

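The top view shows the printer open at about (220,165): rocker near (190,176), feed (211,187), pause (231,198). The side view shows the same keys at about (225,155), (223,166) and (221,178). Next I triangulate them.

```bash
cat > h.py <<'E'
from rig import *
import cv2,numpy as np
P={n:camera_params(n) for n in("side","top")}
def ray(n,u,v):
    p=P[n];R=np.array(p["R"]);t=np.array(p["t"])
    d=R.T@np.linalg.inv(p["camera_matrix"])@[u,v,1];return -R.T@t,d
def onz(n,u,v,z):
    o,d=ray(n,u,v);return o+d*(z-o[2])/d[2]
def tri(a,b):
    o1,d1=ray("top",*a);o2,d2=ray("side",*b)
    s=np.linalg.lstsq(np.c_[d1,-d2],o2-o1,rcond=None)[0]
    x,y=o1+d1*s[0],o2+d2*s[1];return (x+y)/2,np.linalg.norm(x-y)
def proj(n,X):
    p=P[n];c=np.array(p["camera_matrix"])@(np.array(p["R"])@X+np.array(p["t"]));return c[:2]/c[2]
def blobs(img,box,th=120,amin=8):
    x0,y0,x1,y1=box;g=cv2.cvtColor(img,cv2.COLOR_BGR2GRAY)[y0:y1,x0:x1]
    g=cv2.resize(g,None,fx=4,fy=4,interpolation=cv2.INTER_LINEAR)
    n,l,st,c=cv2.connectedComponentsWithStats((g>th).astype(np.uint8))
    return [((c[i]+.5)/4-.5+[x0,y0],st[i][4]/16) for i in range(1,n) if st[i][4]/16>amin]
E
python3 - <<'E'
from h import *
for n,box in(("top",(176,160,244,210)),("side",(212,145,246,186))):
    for c,a in blobs(cv2.imread(f"pics/{n}0.png"),box): print(n,c.round(1),a)
E
```

```text
top [178.4 164.8] 68.9375
top [192.5 161.1] 16.375
top [235.1 163.5] 151.625
top [189.5 175.9] 221.1875
top [210.5 186.9] 139.875
top [241.6 185.2] 26.375
top [191.4 201.2] 596.125
top [230.7 197.4] 54.625
side [226.1 151. ] 393.625
side [222.8 165.9] 67.0625
side [220.9 177.2] 32.0625
side [236.7 180.4] 24.0
```

```bash
python3 - <<'E'
from h import *
f=tri((210.5,186.9),(222.8,165.9));p=tri((230.7,197.4),(220.9,177.2));print("tri feed,pause",f,p)
F=onz("top",210.5,186.9,.0915);Q=onz("top",230.7,197.4,.0915);Rk=onz("top",189.5,175.9,.095);print("z-plane",F,Q,Rk)
v=F-Q;v2=Rk-Q;print(np.linalg.norm(v),np.arctan2(-v[0],v[1]),np.arctan2(-v2[0],v2[1]))
# deck front corners
g=lambda x,y:(x/4+140-.4,y/4+90-.4)
L=onz("top",*g(133,368),.084);R=onz("top",*g(388,500),.084);w=L-R;print(L,R,np.linalg.norm(w),np.arctan2(-w[0],w[1]))
# cover near edge top corners: top zoom (203,135..160),(500,280)
s=lambda x,y:(x/4+190-.4,y/4+105-.4)
print(proj("side",F),proj("side",Q))
E
```

```text
tri feed,pause (array([ 0.51164952, -0.17920961,  0.09086748]), np.float64(0.001223629971948112)) (array([ 0.48408324, -0.23000258,  0.09094563]), np.float64(0.0013816049554791407))
z-plane [ 0.51103459 -0.17905539  0.0915    ] [ 0.48341181 -0.22979126  0.0915    ] [ 0.53976371 -0.12659031  0.095     ]
0.05776803907372306 -0.49856679809290455 -0.49979831569652283
[ 0.5270094  -0.08239758  0.084     ] [ 0.4397804  -0.24366225  0.084     ] 0.18334446736039017 -0.4958343097568711
[222.34344052 165.75440781] [220.36833843 177.0746358 ]
```

```bash
cat >> h.py <<'E'
from scipy.spatial.transform import Rotation as Ro
psi=-.4985;X=np.array([np.cos(psi),np.sin(psi),0]);Y=np.array([-np.sin(psi),np.cos(psi),0]);Z=np.array([0,0,1.])
M=np.c_[X,Y,Z];O=np.array([.5756,-.2132,0])
toP=lambda w:M.T@(np.asarray(w)-O)
toW=lambda p:O+M@np.asarray(p)
def toolR():
    w,x,y,z=read_state()["orientation"];return Ro.from_quat([x,y,z,w]).as_matrix()
def st():
    s=read_state();R=toolR();e=np.array(s["ee_pos"])
    tip=e+.073*R[:,1]
    print("t",round(s["t"],2),"tcp",e.round(4),"tip(printer mm)",(toP(tip)*1000).round(1),"F",np.round(s["wrist_force"],1),"w",round(s["gripper_width"],4))
    print("tool axes in printer frame:\n",(M.T@R).round(3),"q",np.round(s["qpos"],2))
def go(tipP):
    """tool-axis shift (mm) to bring tip to printer-frame point (mm), and rotvec to goal orientation (y down,z=+-Y)"""
    R=toolR();e=np.array(read_state()["ee_pos"])
    best=None
    for s in(1,-1):
        G=np.c_[np.cross(-Z,s*Y),-Z,s*Y];r=Ro.from_matrix(R.T@G).as_rotvec()
        if best is None or np.linalg.norm(r)<np.linalg.norm(best[0]): best=(r,G)
    w=toW(np.array(tipP)/1000)+.073*Z
    print("to",tipP,"shift mm",(R.T@(w-e)*1000).round(1),"rot",best[0].round(3))
E
python3 - <<'E'
from h import *
st();go((60,0,260))
for c in((210.5,186.9,.0915),(230.7,197.4,.0915),(189.5,175.9,.095)):print((toP(onz("top",*c))*1000).round(1))
def ploty(n,u,v,y):
    o,d=ray(n,u,v);o=toP(o);d=M.T@d;return (o+d*(y-o[1])/d[1])*1000
g=lambda x,y:(x/4+140-.4,y/4+90-.4)
for z in(.1,):
  print("hinge edge at z114",[(toP(onz("top",*g(*c),.112))*1000).round(0) for c in((278,75),(537,215))])
for q in np.arange(.7,1.15,.1):
  a=np.array([89-121*np.cos(q)+23*np.sin(q),0,91+121*np.sin(q)+23*np.cos(q)])
  print(round(q,2),a.round(),[proj("top",toW((a+[0,y,0])/1000)).round(1) for y in(94,-94)],[proj("side",toW((a+[0,y,0])/1000)).round(1) for y in(94,-94)])
E
python3 - <<'E'
import cv2
a=cv2.imread("pics/side0.png")[110:185,245:300];cv2.imwrite("pics/sidezz.png",cv2.resize(a,None,fx=8,fy=8,interpolation=cv2.INTER_CUBIC))
E
```

```text
t 0.1 tcp [ 0.2362 -0.6317  0.3027] tip(printer mm) [ -98.1 -529.8  229.7] F [-0.1  0.2  0.2] w 0.0851
tool axes in printer frame:
 [[-0.655 -0.001  0.755]
 [-0.755  0.001 -0.655]
 [-0.    -1.    -0.002]] q [-1.25  0.26  1.61  0.    1.27 -0.04]
to (60, 0, 260) shift mm [-503.8  -29.8 -227.9] rot [0.002 0.856 0.001]
[-73.   -0.9  91.5]
[-73.  -58.6  91.5]
[-72.9  58.9  95. ]
hinge edge at z114 [array([101.,  92., 112.]), array([ 96., -93., 112.])]
0.7 [ 11.   0. 187.] [array([187.7, 134. ]), array([258.7, 170.7])] [array([253.4, 119.6]), array([250.8, 152.9])]
0.8 [ 21.   0. 194.] [array([189.3, 129.8]), array([260.7, 166.6])] [array([256.9, 117.3]), array([254.8, 150.3])]
0.9 [ 32.   0. 200.] [array([191. , 125.3]), array([262.9, 162.2])] [array([260.6, 115.3]), array([259.1, 148.1])]
1.0 [ 43.   0. 205.] [array([193. , 120.6]), array([265.1, 157.7])] [array([264.6, 113.6]), array([263.7, 146.3])]
1.1 [ 55.   0. 209.] [array([195.1, 115.8]), array([267.5, 153. ])] [array([268.8, 112.2]), array([268.4, 144.8])]
```

View pics/sidezz.png

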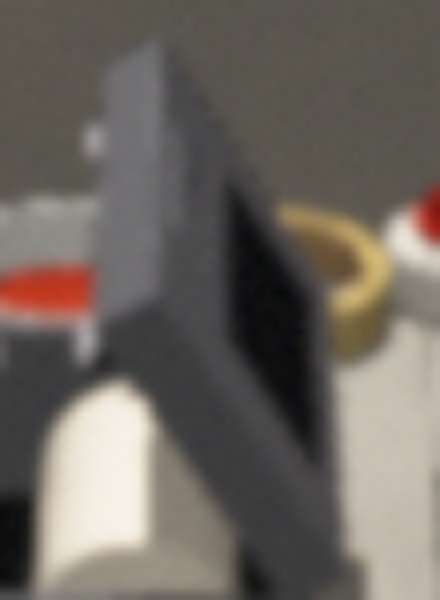

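The cover's outer near corners are at side (265,115) and (265,147), and at top (190.5,123.5) and (265,158.5). Both views give q≈1.0, and the hinge edge falls where it should. Now close the fingers, raise the hand and align it.

```bash
python3 -m crank '[[[0,-0.04,0],[0,0,0]],[[0,-0.03,0],[0,0.171,0]],[[0,0,0],[0,0.171,0]],[[0,0,0],[0,0.171,0]],[[0,0,0],[0,0.171,0]]]' 1 40
python3 -c "
from h import *
st();go((85,0,270))"
```

```text
t: 0.72
ee_pos: [0.2358, -0.6306, 0.3705]
orientation: [-0.124, 0.121, 0.699, -0.693]
wrist_force: [-0.2, 0.4, 0.3]
gripper_width: 0.0001
t 0.72 tcp [ 0.2358 -0.6306  0.3705] tip(printer mm) [ -99.4 -528.6  297.6] F [-0.2  0.4  0.3] w 0.0001
tool axes in printer frame:
 [[-0.989 -0.007  0.15 ]
 [-0.15   0.006 -0.989]
 [ 0.006 -1.    -0.007]] q [-1.25  0.23  1.52  0.    1.4   0.67]
to (85, 0, 270) shift mm [-261.3   29.7 -495.2] rot [0.007 0.151 0.006]
```

```bash
python3 -m crank '[[[-0.025,0,-0.055],[0,0.03,0]],[[-0.025,0,-0.055],[0,0.03,0]],[[-0.025,0,-0.055],[0,0.03,0]],[[-0.025,0,-0.055],[0,0.03,0]],[[-0.025,0,-0.055],[0,0.03,0]]]'
python3 -c "
from h import *
st();go((85,0,270))"
```

```text
t: 1.35
ee_pos: [0.462, -0.4263, 0.3678]
orientation: [-0.183, 0.177, 0.688, -0.68]
wrist_force: [0.8, -1.0, -0.2]
gripper_width: -0.0004
t 1.35 tcp [ 0.462  -0.4263  0.3678] tip(printer mm) [   1.3 -240.9  294.8] F [ 0.8 -1.  -0.2] w -0.0004
tool axes in printer frame:
 [[-1.    -0.011 -0.015]
 [ 0.015  0.008 -1.   ]
 [ 0.011 -1.    -0.008]] q [-0.79  0.15  1.62  0.    1.38  1.3 ]
to (85, 0, 270) shift mm [ -79.4   25.8 -242.5] rot [ 0.008 -0.015  0.011]
```

```bash
python3 -m crank '[[[-0.017,0,-0.05],[0,0,0]],[[-0.017,0,-0.05],[0,0,0]],[[-0.017,0.005,-0.05],[0.008,-0.015,0.01]],[[-0.017,0.01,-0.05],[0,0,0]],[[-0.015,0.01,-0.043],[0,0,0]]]'
python3 -c "
from h import *
st();go((72,0,215))
cv2.imwrite('pics/s1.png',camera('side'))"
```

```text
t: 1.98
ee_pos: [0.6587, -0.2463, 0.3408]
orientation: [-0.175, 0.173, 0.685, -0.685]
wrist_force: [-0.2, -0.1, 0.1]
gripper_width: -0.0004
t 1.98 tcp [ 0.6587 -0.2463  0.3408] tip(printer mm) [ 88.6  10.6 267.8] F [-0.2 -0.1  0.1] w -0.0004
tool axes in printer frame:
 [[-1.    -0.002  0.002]
 [-0.002 -0.    -1.   ]
 [ 0.002 -1.     0.   ]] q [-0.39  0.3   1.49 -0.    1.35  1.67]
to (72, 0, 215) shift mm [16.7 52.9 10.5] rot [-0.     0.002  0.002]
```

View pics/s1.png

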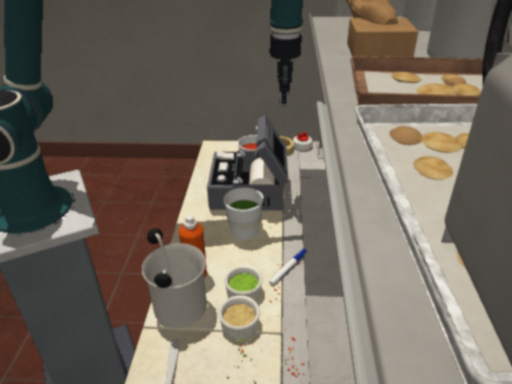

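Tips at about (284,100), just above and behind the cover. Now lowering behind the press spot.

```bash
python3 -c "
from h import *
print(proj('side',toW(np.array([88.6,10.6,267.8])/1000)))"
python3 -m crank '[[[0.003,0.02,0.005],[0,0,0]],[[0.003,0.02,0.005],[0,0,0]],[[0.003,0.02,0],[0,0,0]],[[0.003,0.013,0],[0,0,0]],[[0,0,0],[0,0,0]]]'
python3 -c "
from h import *
st();go((70,0,187))
cv2.imwrite('pics/s2.png',camera('side')[90:240,180:340])"
```

```text
[282.08113502 104.96005822]
t: 2.65
ee_pos: [0.6449, -0.2431, 0.2588]
orientation: [-0.175, 0.169, 0.688, -0.684]
wrist_force: [-0.5, -0.7, -0.6]
gripper_width: -0.0003
t 2.65 tcp [ 0.6449 -0.2431  0.2588] tip(printer mm) [ 74.5   7.1 185.8] F [-0.5 -0.7 -0.6] w -0.0003
tool axes in printer frame:
 [[-1.    -0.009  0.007]
 [-0.007  0.003 -1.   ]
 [ 0.009 -1.    -0.003]] q [-0.4   0.32  1.61  0.    1.21  1.66]
to (70, 0, 187) shift mm [ 5.2 -1.2  6.8] rot [0.003 0.007 0.009]
```

View pics/s2.png

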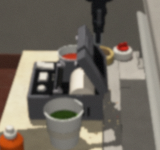

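```bash

python3 -m crank '[[[0.006,0,0.004],[0,0,0.009]],[[0.006,0,0.003],[0,0,0]],[[0.007,0.002,0],[0,0,0]],[[0.007,0.003,0],[0,0,0]],[[0.007,0.003,0],[0,0,0]]]'
python3 -c "
from h import *
st()
cv2.imwrite('pics/s3.png',cv2.resize(camera('side')[90:240,180:340],None,fx=3,fy=3))"
```

```text
t: 3.32
ee_pos: [0.6132, -0.2349, 0.2557]
orientation: [-0.168, 0.177, 0.686, -0.685]
wrist_force: [1.8, -0.2, 0.6]
gripper_width: -0.0001
t 3.33 tcp [ 0.6132 -0.2349  0.2557] tip(printer mm) [ 44.2  -0.7 182.7] F [ 1.8 -0.2  0.6] w -0.0001
tool axes in printer frame:
 [[-1.     0.011  0.006]
 [-0.006  0.004 -1.   ]
 [-0.011 -1.    -0.004]] q [-0.41  0.26  1.7   0.    1.17  1.66]
```

View pics/s3.png

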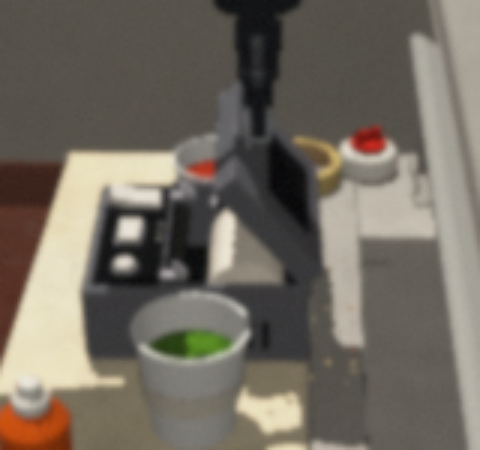

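The tips bear on the cover's outer face and the cover is moving at about 2 N. Continue along the arc.

```bash

python3 -m crank '[[[0.007,0.005,0],[0,0,-0.01]],[[0.007,0.006,0],[0,0,0]],[[0.006,0.006,0],[0,0,0]],[[0.005,0.007,0],[0,0,0]],[[0.005,0.007,0],[0,0,0]]]'
python3 -c "
from h import *
st()"
```

```text
t: 4.0
ee_pos: [0.5843, -0.2189, 0.2235]
orientation: [-0.172, 0.172, 0.687, -0.684]
wrist_force: [-2.1, 0.2, 3.5]
gripper_width: -0.0001
t 4.0 tcp [ 0.5843 -0.2189  0.2235] tip(printer mm) [ 10.3  -0.5 150.5] F [-2.1  0.2  3.5] w -0.0001
tool axes in printer frame:
 [[-1.    -0.001  0.007]
 [-0.007  0.004 -1.   ]
 [ 0.001 -1.    -0.004]] q [-0.4   0.23  1.8   0.    1.11  1.66]
```

Next, from (10,150) to about (-5,124).

```bash

python3 -m crank '[[[0.004,0.006,0],[0,0,0]],[[0.004,0.006,0],[0,0,0]],[[0.003,0.006,0],[0,0,0]],[[0.002,0.006,0],[0,0,0]],[[0.002,0.004,0],[0,0,0]]]'
python3 -c "
from h import *
st()"
```

```text
t: 4.62
ee_pos: [0.5709, -0.2116, 0.195]
orientation: [-0.171, 0.173, 0.687, -0.685]
wrist_force: [-1.0, -0.5, 7.3]
gripper_width: -0.0001
t 4.62 tcp [ 0.5709 -0.2116  0.195 ] tip(printer mm) [ -4.8  -0.6 122. ] F [-1.  -0.5  7.3] w -0.0001
tool axes in printer frame:
 [[-1.     0.001  0.007]
 [-0.006  0.004 -1.   ]
 [-0.001 -1.    -0.004]] q [-0.4   0.23  1.86  0.    1.05  1.66]
```

```bash

python3 -m crank '[[[0.001,0.003,0],[0,0,0]],[[0,0.003,0],[0,0,0]],[[0,0.003,0],[0,0,0]],[[0,0.002,0],[0,0,0]],[[0,0.001,0],[0,0,0]]]'
python3 -c "
from h import *
st()"
```

```text
t: 5.25
ee_pos: [0.5691, -0.2107, 0.1861]
orientation: [-0.172, 0.172, 0.687, -0.684]
wrist_force: [-4.1, 1.4, 7.3]
gripper_width: 0.0002
t 5.25 tcp [ 0.5691 -0.2107  0.1861] tip(printer mm) [ -7.1  -0.6 113.1] F [-4.1  1.4  7.3] w 0.0002
tool axes in printer frame:
 [[-1.    -0.002  0.007]
 [-0.007  0.004 -1.   ]
 [ 0.001 -1.    -0.004]] q [-0.4   0.24  1.87  0.    1.04  1.66]
```

```bash

python3 -m crank '[[[0,0.003,0],[0,0,0]],[[0,0.003,0],[0,0,0]],[[0,0.003,0],[0,0,0]],[[0,0.003,0],[0,0,0]],[[0,0.002,0],[0,0,0]]]'
python3 -c "
from h import *
st()"
```

```text
t: 5.88
ee_pos: [0.5691, -0.2106, 0.186]
orientation: [-0.172, 0.172, 0.687, -0.685]
wrist_force: [-6.1, 2.6, 13.2]
gripper_width: 0.0001
t 5.88 tcp [ 0.5691 -0.2106  0.186 ] tip(printer mm) [ -7.   -0.6 113. ] F [-6.1  2.6 13.2] w 0.0001
tool axes in printer frame:
 [[-1.    -0.002  0.007]
 [-0.007  0.003 -1.   ]
 [ 0.001 -1.    -0.003]] q [-0.4   0.24  1.87  0.    1.04  1.66]
```

Hard stop: the tip held at 113 mm while the force rose to 13 N. Lift off and check the latch.

```bash

python3 -m crank '[[[0,-0.004,0],[0,0,0]],[[0,-0.01,0],[0,0,0]],[[0,-0.02,0],[0,0,0]],[[0,-0.02,0],[0,0,0]],[[0,0,0],[0,0,0]]]'
python3 -c "
from h import *
st()
a=camera('side');b=camera('top');cv2.imwrite('pics/s4r.png',a);cv2.imwrite('pics/t4r.png',b)
cv2.imwrite('pics/s4.png',np.hstack([cv2.resize(a[100:240,180:320],(560,560)),cv2.resize(b[90:230,140:280],(560,560))])[:, :1120][::1,::1] if 0 else cv2.resize(np.hstack([a[100:240,180:320],b[90:230,140:280]]),(800,400)))"
```

```text
t: 6.5
ee_pos: [0.5695, -0.2109, 0.242]
orientation: [-0.172, 0.172, 0.687, -0.685]
wrist_force: [0.5, 0.3, -0.4]
gripper_width: -0.0
t 6.5 tcp [ 0.5695 -0.2109  0.242 ] tip(printer mm) [ -6.6  -0.6 169. ] F [ 0.5  0.3 -0.4] w -0.0
tool axes in printer frame:
 [[-1.    -0.001  0.007]
 [-0.007  0.004 -1.   ]
 [ 0.001 -1.    -0.004]] q [-0.4   0.18  1.82  0.    1.14  1.66]
```

View pics/s4.png

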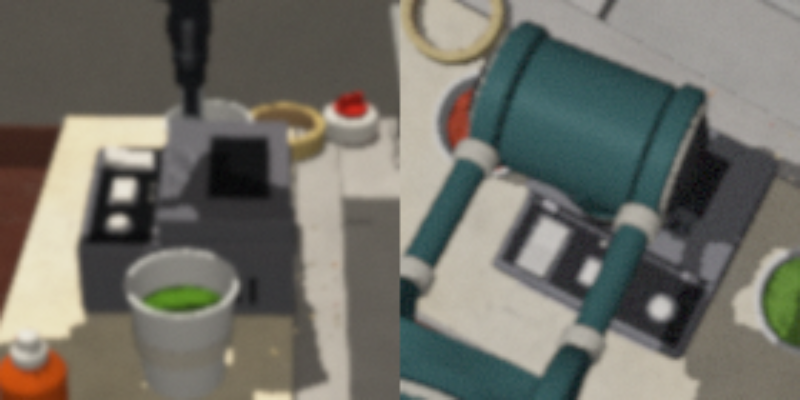

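The cover is shut and holds with the tool clear. Next, check the printer for drift and work out the rocker move.

```bash
python3 - <<'E'
from h import *
a=cv2.imread('pics/s4r.png');b=cv2.imread('pics/t4r.png')
for c,A in blobs(a,(212,145,240,186)): print("s",c.round(1),A,(toP(onz("side",*c,.0915))*1000).round(1))
for c,A in blobs(b,(180,164,244,212)): print("t",c.round(1),A,(toP(onz("top",*c,.0915))*1000).round(1))
go((-94,59,125)) if 0 else go((-93,59,140))
E
```

```text
s [224.1 151. ] 336.6875 [-75.5  82.1  91.5]
s [222.7 165.9] 64.5625 [-71.8  -1.5  91.5]
s [220.9 177.2] 29.3125 [-71.6 -59.3  91.5]
t [223.3 166.9] 82.6875 [-13.   -6.1  91.5]
t [189.5 176. ] 223.5625 [-73.   59.5  91.5]
t [233.4 176.5] 29.9375 [-22.8 -40.   91.5]
t [206.  184.7] 49.25 [-73.4  11.8  91.5]
t [194.4 203.1] 539.6875 [-128.    16.1   91.5]
t [230.7 197.3] 56.0 [-72.9 -58.6  91.5]
to (-93, 59, 140) shift mm [ 84.7  27.3 -60.5] rot [0.003 0.007 0.005]
```

The printer hasn't moved: its keys sit at the same pixels.

```bash

python3 -m crank '[[[0.02,0,-0.015],[0,0,0]],[[0.02,0.002,-0.015],[0,0,0]],[[0.02,0.01,-0.015],[0,0,0]],[[0.02,0.01,-0.013],[0,0,0]],[[0.004,0.01,-0.001],[0,0,0]]]'
python3 -c "
from h import *
st();go((-93,59,108))"
```

```text
t: 7.22
ee_pos: [0.516, -0.1114, 0.2034]
orientation: [-0.176, 0.168, 0.688, -0.684]
wrist_force: [0.4, 0.1, -0.7]
gripper_width: 0.0003
t 7.22 tcp [ 0.516  -0.1114  0.2034] tip(printer mm) [-102.    61.1  130.5] F [ 0.4  0.1 -0.7] w 0.0003
tool axes in printer frame:
 [[-1.    -0.013  0.007]
 [-0.007  0.003 -1.   ]
 [ 0.013 -1.    -0.003]] q [-0.26  0.08  2.01  0.01  1.06  1.8 ]
to (-93, 59, 108) shift mm [-8.3 22.3  2. ] rot [0.003 0.007 0.013]
```

```bash

python3 -m crank '[[[-0.006,0,0.002],[0,0.007,0.012]],[[-0.001,0.006,0],[0,0,0]],[[0,0.006,0],[0,0,0]],[[0,0.004,0],[0,0,0]],[[0,0,0],[0,0,0]]]'
python3 -c "
from h import *
st();go((-93,59,91))
cv2.imwrite('pics/s5.png',cv2.resize(camera('side')[100:220,180:300],(720,600)))"
```

```text
t: 7.85
ee_pos: [0.5217, -0.118, 0.1852]
orientation: [-0.175, 0.175, 0.686, -0.684]
wrist_force: [-0.1, -0.3, 0.3]
gripper_width: -0.0002
t 7.85 tcp [ 0.5217 -0.118   0.1852] tip(printer mm) [-93.   58.  112.2] F [-0.1 -0.3  0.3] w -0.0002
tool axes in printer frame:
 [[-1.    -0.001 -0.002]
 [ 0.002  0.002 -1.   ]
 [ 0.001 -1.    -0.002]] q [-0.27  0.11  2.02  0.    1.01  1.8 ]
to (-93, 59, 91) shift mm [ 0.1 21.2 -1.1] rot [ 0.002 -0.002  0.001]
```

View pics/s5.png

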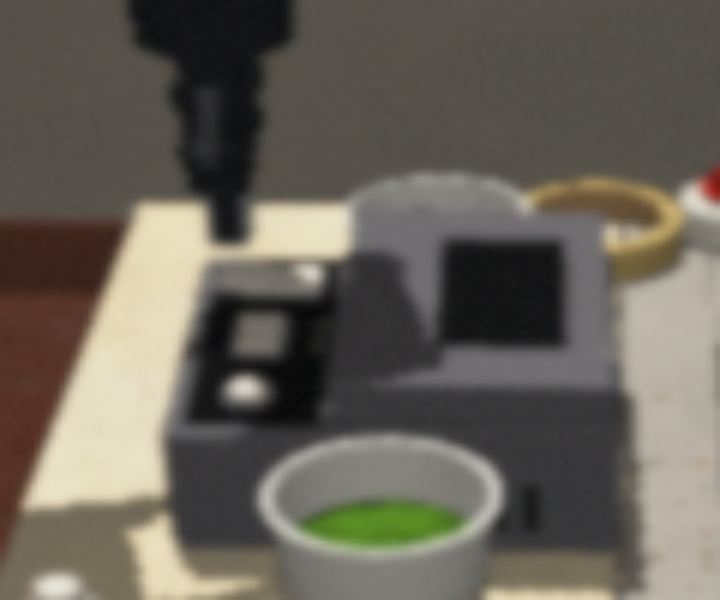

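The tips are over the rocker's near end, at about (230,240) in the crop. Press down.

```bash

python3 -m crank '[[[0,0.006,0],[0,0,0]],[[0,0.005,0],[0,0,0]],[[0,0.004,0],[0,0,0]],[[0,0.003,0],[0,0,0]],[[0,0.002,0],[0,0,0]]]'
python3 -c "
from h import *
st()"
```

```text
t: 8.52
ee_pos: [0.5221, -0.118, 0.1646]
orientation: [-0.175, 0.175, 0.686, -0.684]
wrist_force: [0.2, -0.0, -0.2]
gripper_width: 0.0001
t 8.53 tcp [ 0.5221 -0.118   0.1646] tip(printer mm) [-92.5  58.2  91.6] F [ 0.2 -0.  -0.2] w 0.0001
tool axes in printer frame:
 [[-1.     0.    -0.002]
 [ 0.002  0.003 -1.   ]
 [ 0.    -1.    -0.003]] q [-0.27  0.13  2.04  0.    0.97  1.8 ]
```

```bash

python3 -m crank '[[[0,0.001,0],[0,0,0]],[[0,0.001,0],[0,0,0]],[[0,0.001,0],[0,0,0]],[[0,0.001,0],[0,0,0]],[[0,0.001,0],[0,0,0]]]'
python3 -c "
from h import *
st()"
```

```text
t: 9.15
ee_pos: [0.5221, -0.1179, 0.1638]
orientation: [-0.175, 0.175, 0.686, -0.684]
wrist_force: [-3.5, 0.8, 7.7]
gripper_width: 0.0005
t 9.15 tcp [ 0.5221 -0.1179  0.1638] tip(printer mm) [-92.7  58.3  90.8] F [-3.5  0.8  7.7] w 0.0005
tool axes in printer frame:
 [[-1.    -0.001 -0.002]
 [ 0.001  0.002 -1.   ]
 [ 0.001 -1.    -0.002]] q [-0.27  0.13  2.04  0.    0.97  1.8 ]
```

The tip stopped at 90.8 mm with 8 N, which matches the "on" height of 91 mm. Lift and look.

```bash

python3 -m crank '[[[0,-0.005,0],[0,0,0]],[[0,-0.012,0],[0,0,0]],[[0,-0.012,0],[0,0,0]],[[-0.004,0,0.02],[0,0,0]],[[-0.004,0,0.02],[0,0,0]]]'
python3 -c "
from h import *
st();go((-73,-1,101))
a=camera('side');b=camera('top');cv2.imwrite('pics/s6r.png',a);cv2.imwrite('pics/t6r.png',b)
cv2.imwrite('pics/s6.png',cv2.resize(np.hstack([a[120:220,190:290],b[120:220,160:260]]),(800,400),interpolation=cv2.INTER_CUBIC))"
```

```text
t: 9.78
ee_pos: [0.5114, -0.1571, 0.197]
orientation: [-0.173, 0.176, 0.686, -0.685]
wrist_force: [0.3, 0.9, 0.0]
gripper_width: -0.0001
t 9.78 tcp [ 0.5114 -0.1571  0.197 ] tip(printer mm) [-82.9  18.8 124. ] F [0.3 0.9 0. ] w -0.0001
tool axes in printer frame:
 [[-1.     0.003  0.001]
 [-0.001  0.003 -1.   ]
 [-0.003 -1.    -0.003]] q [-0.35  0.09  2.01  0.    1.03  1.72]
to (-73, -1, 101) shift mm [-10.1  23.   19.7] rot [ 0.003  0.001 -0.003]
```

View pics/s6.png

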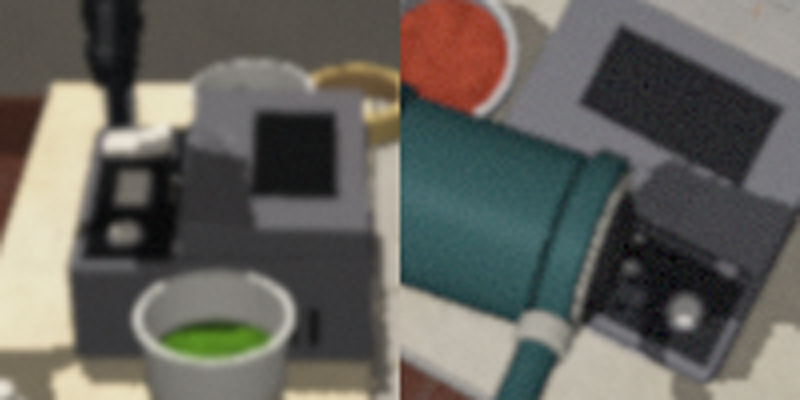

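```bash

python3 -c "
import cv2,numpy as np
a=cv2.imread('pics/s4r.png');b=cv2.imread('pics/s6r.png')
cv2.imwrite('pics/c.png',cv2.resize(np.hstack([a[140:190,205:255],b[140:190,205:255]]),(800,400),interpolation=cv2.INTER_CUBIC))"
```

```text
(no output)
```

View pics/c.png

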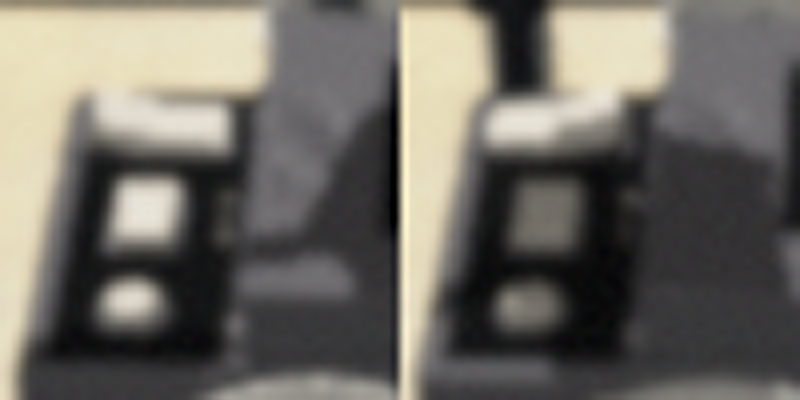

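The rocker tipped over: its far end is now up, at about (620,105) on the right half, where before the near end was high. Move to the feed key.

```bash

python3 -m crank '[[[-0.005,0,0.01],[0,0,0]],[[-0.005,0.004,0.009],[0,0,0]],[[0,0.007,0],[0,0,0]],[[0,0.005,0],[0,0,0]],[[0,0,0],[0,0,0]]]'
python3 -c "
from h import *
st();go((-73,-1,87.5))
cv2.imwrite('pics/s7.png',cv2.resize(camera('side')[120:200,190:270],(600,600),interpolation=cv2.INTER_CUBIC))"
```

```text
t: 10.5
ee_pos: [0.5114, -0.1799, 0.1799]
orientation: [-0.173, 0.176, 0.686, -0.684]
wrist_force: [-0.2, 0.2, -0.1]
gripper_width: 0.0002
t 10.5 tcp [ 0.5114 -0.1799  0.1799] tip(printer mm) [-72.1  -1.1 106.9] F [-0.2  0.2 -0.1] w 0.0002
tool axes in printer frame:
 [[-1.     0.003 -0.001]
 [ 0.001  0.004 -1.   ]
 [-0.003 -1.    -0.004]] q [-0.39  0.12  2.01  0.    1.    1.68]
to (-73, -1, 87.5) shift mm [ 0.7 19.4 -0.3] rot [ 0.004 -0.001 -0.003]
```

View pics/s7.png

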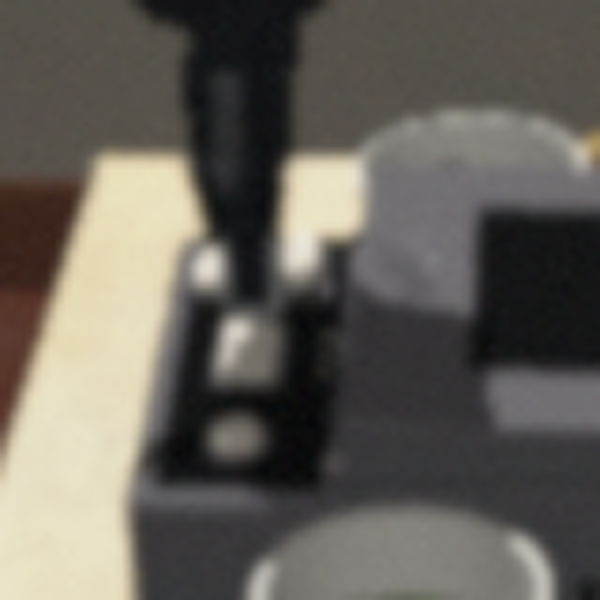

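The tips are right over the feed key. Pressing.

```bash

python3 -m crank '[[[0,0.006,0],[0,0,0]],[[0,0.005,0],[0,0,0]],[[0,0.003,0],[0,0,0]],[[0,0.003,0],[0,0,0]],[[0,0.002,0],[0,0,0]]]'
python3 -c "
from h import *
st()"
```

```text
t: 11.18
ee_pos: [0.5119, -0.1795, 0.1606]
orientation: [-0.173, 0.176, 0.686, -0.684]
wrist_force: [-2.2, 0.3, 4.1]
gripper_width: 0.0003
t 11.18 tcp [ 0.5119 -0.1795  0.1606] tip(printer mm) [-71.8  -0.5  87.6] F [-2.2  0.3  4.1] w 0.0003
tool axes in printer frame:
 [[-1.     0.004 -0.   ]
 [ 0.     0.004 -1.   ]
 [-0.004 -1.    -0.004]] q [-0.38  0.15  2.03  0.    0.96  1.68]
```

```bash

python3 -m crank '[[[0,0.001,0],[0,0,0]],[[0,0.002,0],[0,0,0]],[[0,0.002,0],[0,0,0]],[[0,0.002,0],[0,0,0]],[[0,0.002,0],[0,0,0]]]'
python3 -c "
from h import *
st()"
```

```text
t: 11.8
ee_pos: [0.5121, -0.1795, 0.16]
orientation: [-0.173, 0.176, 0.686, -0.684]
wrist_force: [-5.4, 1.7, 13.7]
gripper_width: 0.0
t 11.8 tcp [ 0.5121 -0.1795  0.16  ] tip(printer mm) [-71.7  -0.5  87. ] F [-5.4  1.7 13.7] w 0.0
tool axes in printer frame:
 [[-1.     0.002 -0.   ]
 [ 0.     0.004 -1.   ]
 [-0.002 -1.    -0.004]] q [-0.38  0.15  2.03  0.    0.96  1.68]
```

The key is bottomed: 87 mm, 14 N. Release and back off upwards and clear.

```bash

python3 -m crank '[[[0,-0.004,0],[0,0,0]],[[0,-0.012,0],[0,0,0]],[[0,-0.03,0],[0,0,0]],[[0,-0.05,0],[0,0,0]],[[0,-0.05,0],[0,0,0]]]'
python3 -m crank '[[[0,-0.03,0.03],[0,0,0]],[[0,-0.02,0.05],[0,0,0]],[[0,0,0.055],[0,0,0]],[[0,0,0.055],[0,0,0]],[[0,0,0.05],[0,0,0]]]'
python3 -m crank '[[[0,0,0.05],[0,0,0]],[[0,0,0.05],[0,0,0]],[[0,0,0.04],[0,0,0]],[[0,0,0.02],[0,0,0]],[[0,0,0],[0,0,0]]]'
python3 -c "
from h import *
st()
a=camera('side');b=camera('top');cv2.imwrite('pics/s8r.png',a);cv2.imwrite('pics/t8r.png',b)
for c,A in blobs(b,(180,164,244,212)): print('t',c.round(1),A,(toP(onz('top',*c,.0915))*1000).round(1))
cv2.imwrite('pics/s8.png',cv2.resize(np.hstack([a[110:240,190:320],b[90:220,150:280]]),(800,400),interpolation=cv2.INTER_CUBIC))"
```

```text
t: 12.42
ee_pos: [0.5092, -0.1789, 0.306]
orientation: [-0.177, 0.173, 0.687, -0.684]
wrist_force: [0.5, -0.3, 0.3]
gripper_width: 0.0001
t: 13.05
ee_pos: [0.3964, -0.3946, 0.3674]
orientation: [0.168, -0.176, -0.685, 0.686]
wrist_force: [0.9, -0.4, -0.3]
gripper_width: -0.0
t: 13.68
ee_pos: [0.3161, -0.5426, 0.3687]
orientation: [0.168, -0.179, -0.685, 0.686]
wrist_force: [0.3, 0.6, 0.2]
gripper_width: -0.0
t 13.68 tcp [ 0.3161 -0.5426  0.3687] tip(printer mm) [ -69.3 -413.3  295.8] F [0.3 0.6 0.2] w -0.0
tool axes in printer frame:
 [[-1.     0.015  0.002]
 [-0.002  0.001 -1.   ]
 [-0.015 -1.    -0.001]] q [-1.09  0.14  1.64  0.01  1.36  0.98]
t [188.9 177.1] 232.25 [-76.2  59.4  91.5]
t [240.  169.3] 9.0 [  1.  -46.6  91.5]
t [238.9 177.1] 61.5 [-17.9 -53.1  91.5]
t [210.5 186.9] 140.625 [-73.1  -0.9  91.5]
t [241.3 186.7] 14.875 [-36.7 -69.8  91.5]
t [195.5 203.2] 595.875 [-127.1   13.6   91.5]
t [230.7 197.3] 55.9375 [-72.9 -58.6  91.5]
```

View pics/s8.png

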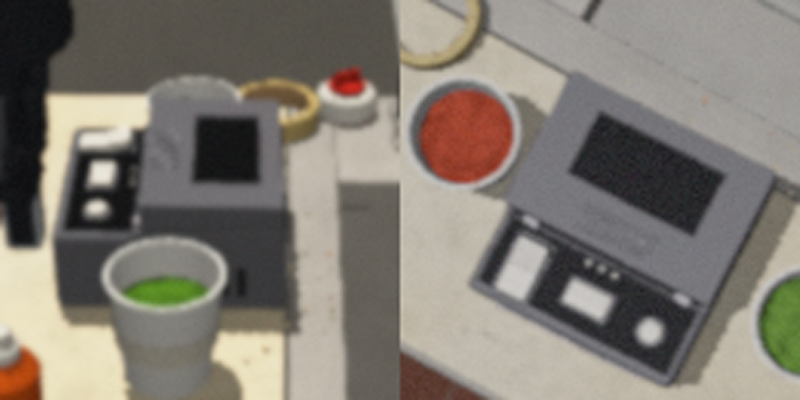

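View pics/t8r.png

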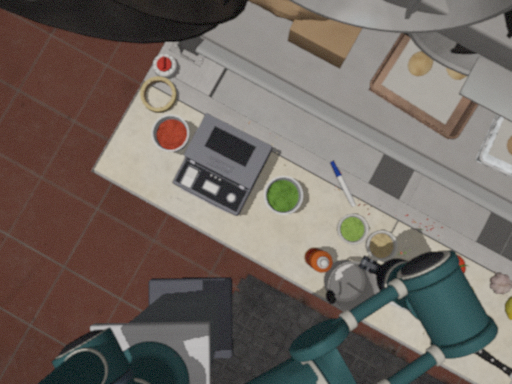

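Everything is in place. The cover is shut, the rocker is down at its near end, and the feed key is back up. The feed and pause keys are within 0.1 px of their first pixels, and the cups haven't moved. Handing in.

```bash
python3 -c "
from rig import *
s=read_state();print(s['dq'],s['wrist_force']);print(hand_in())"
```

```text
[ 0.01849454 -0.00879435  0.00793343  0.00285633 -0.00135818 -0.00247934] [-0.06982013  0.18114099  1.00344366]
the job is handed in; nothing more can be done
None
```

The job is done and handed in at about 13.7 s of the 53 s allowed. I used only closed fingertips and worked in the order asked:

1. **Cover:** I pushed it over and down in an arc until it stopped, with up to about 15 N on the tool. It stayed shut after I let go.
2. **Rocker:** I pressed its near end until it stopped at 90.8 mm, which matches the 91 mm "on" height. The pictures show it tipped over, with the far end up.
3. **Feed key:** I pressed it fully down, to 87 mm with about 15 N, and let it come back up.

In the last top picture the feed and pause keys are within 0.1 px of where they started. So the printer did not shift, and the pause key was not touched. The cups, ramekin and pen look unmoved by eye in the last top picture. The tool was clear of everything at hand-in.

- **Label not seen:** no label could be made out in the last pictures. That it ran out rests on the feed key having reached its stop.
- **Catch not read directly:** I judged the catch only by the cover staying down, because the hinge angle cannot be read.

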